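# Trip test of a microscope bench's safety cut-out

### The job

Do the trip test of the microscope bench's safety cut-out: pull the orange-handled probe out of the tool stand and press the sunken yellow test button with the probe's tip, not with your fingers, so that the red-gripped lever drops. Hang the probe back upright in its empty tube, fully home on its guard, and lift the lever fully back up so that it stays there. Leave the other tools and the things lying about where they are.

Things in the scene. Friction and masses are not known exactly. Their poses are not given: they have to be found in the camera images.
- cutout: (all sizes in mm) safety cut-out: grey box fixed to the bench, 130 (x) by 160 (y) by 55 high; origin at the centre of its underside, x points away from its front, z up. On top, at y +35, the lever; at x -15, y -40, the test button in its black collar
- lever_knob (a point): (mm) centre of the red grip bar at the end of the lever: a cylinder 15 in diameter and 30 long, lying along the cut-out's y, free on all sides. It swings at a radius of 65 about a hinge line parallel to the cut-out's y, at the cut-out's x +20, z 61, y 35; the steel stem is 8 thick
- lever (a joint): lever angle in rad: 0 = fully up (it leans 0.22 past upright, away from the front, against its stop), 1.2 = dropped (lies to the front, 0.98 from upright). It tips over by its own weight: upright is at 0.22, and it falls to whichever stop it leans to; it takes less than 2 N to move
- test_top (a point): (mm) centre of the top face of the yellow test button, 23 in diameter; its axis is vertical. A fixed black collar round it, 34 outside and 26 inside, rises 8 above this face (the box's top lies 8 below it)
- test (a joint): test button travel in m: 0 = out, 0.006 = fully in; sprung, fully in at about 3.5 N. The lever drops when it is pressed by more than about 3 mm; it can be lifted again once the button is out
- probe: (sizes in mm) test probe with an orange handle: overall 145 long, origin at the tip end, z along it up to the handle's end. Steel shaft 11 in diameter from 0 to 75, with a half-round tip, orange finger guard disc 26 in diameter from 75 to 79, round handle 14 in diameter from 79 to 145; 50 g. It hangs upright in one tube of the stand by its guard
- probe_grip (a point): point on the probe's axis in the middle of its handle, 115 mm from the tip
- stand: (sizes in mm) tool stand fixed to the bench: black base 80 (x) by 160 (y) by 10 and three upright aluminium tubes at y -50, 0 and +50, 25 outside and 17 inside, open tops at 95; origin at the centre of its underside. A tool that is home hangs with its guard on the rim, its tip 20 above the bench; which tube holds which tool varies; tools reach 165 above the bench, the brush 179
- pick: tool with a blue handle in another tube of the stand, same shape and size as the probe, leave alone; origin at its tip
- lensbrush: tool with a black handle and a short grey brush on top (159 mm long in all) in another tube of the stand, otherwise shaped as the probe, leave alone; origin at its tip
- eyepiece: black microscope eyepiece standing on end, 55 tall, 34 wide (mm); leave alone; origin at the centre of its underside
- objective: steel microscope objective with an orange ring, standing, 42 tall, 28 wide (mm); leave alone; origin at the centre of its underside
- oil: amber glass bottle with a black cap, 70 tall, 32 wide (mm); leave alone; origin at the centre of its underside
- dish: shallow white dish, 90 wide, 16 tall (mm); leave alone; origin at the centre of its underside
- jar: clear glass jar with a green lid, 70 tall, 56 wide (mm); leave alone; origin at the centre of its underside
- slidebox: green plastic slide box, 90 x 50 x 30 (mm); leave alone; origin at the centre of its underside
Things that resemble listed ones, but are neither listed nor needed, are in the scene too. What is shaped like the stand but blue or purple is not meant. What is shaped like the cutout but purple is not meant.

How it is judged:
By the outcome, as a careful person would: the job done as asked, in the order asked, and still so for the second after the job is handed in, with the robot touching nothing.
It also fails if it takes over 61 s, if anything falls off the work surface, if the arm or the gripper's body presses on something with over 40 N, if the wrist force passes 120 N, or if a joint passes its speed limit or range.

### The arm

A 6-joint arm with a two-finger parallel gripper is mounted at the origin on the work surface. World frame = base frame: x ahead of the robot, y to its left, z up, the work surface at z = 0. Lengths are in m, angles in rad, forces in N, time in s.
With the tool pointing down it reaches from about 0.275 to 0.975 m from the base axis. Payload 8.4 kg.
Tool frame: the origin (TCP) lies between the finger pads; the fingertips stand 25 mm ahead of it and the grasp point (between the pads) lies 6 mm ahead of it; z points along the fingers, y is the line along which they close (so a half turn about z gives the same grasp; the last joint's range is limited). The gripper opens to 92 mm and grips with 3 to 60 N. Pads are 20 mm wide; open, the fingers measure 128 mm over their backs; the gripper's body (75 mm by 189 mm) begins 69 mm behind the grasp point.
Start: joints at [1.326, 0.353, 1.633, -0, 1.155, -0.002], TCP at [0.15, 0.607, 0.217] pointing down, gripper open.
Joint ranges: [-2.63, 2.63], [-0.92, 2.1], [0.06, 2.66], [-1.3, 4.44], [0, 2.69], [-3.02, 3.02]. Speed limits (rad/s): [2.22, 2.22, 2.79, 3.14, 3.14, 3.14].

### API

Orientations are given as a 3x3 rotation matrix whose columns are the frame's x, y, z axes.
In Python, from rig import monitor, vision, close_job, spotter gives the robot as it stands.
- The arm moves only by the shell command python3 -m creep 'ROWS' [FORCE]. ROWS is JSON, a list of rows, each a list of 7 numbers: the shift along the tool's x, y, z in cm, then the turn, a rotation vector about the tool's x, y, z in degrees, then the closure, from -1 (fully open) to 1 (shut). A call has 1 to 8 rows; each row shifts and turns the commanded pose from where the row before left it, along the tool's axes as they then stand; what a row does not reach is not made up. A row lasts 1/10 s, in which the tool goes at most 50 mm and 8.59 degrees, less where a joint would pass 70% of its speed; a pose out of reach is approached as far as the arm can. A call is refused whole if a number of a shift passes 5 or a number of a turn 8.59, either way. A call with a gripper value outside its range is refused whole. The fingers move at their own pace and stop on an object; FORCE is the grip in N (left out, the last holds). Time passes only in rows, so rows that do not move let the fingers close. It gives the time, the measured TCP pose, the force, the opening and the grip force at its end, in the units of the state.
- monitor.read_state(): the state, without advancing time (a new reading comes with each control period).
- vision.camera(name): name is "scene" or "top"; returns a dict with "pixels" (384x512x3 uint8, red, green, blue), "depth" (384x512 float32, m along the optical axis (not along the pixel's ray), 0 where there is no reading), "mtx" (3x3 intrinsics, pixels), "D" ([k1, k2, p1, p2, k3] as OpenCV has them; the pictures are not rectified), "R" (3x3) and "t" (3): a world point X has camera coordinates R X + t. Camera axes: x right, y down, z forward; pixel columns grow to the right and rows downward; lengths in m; the calibration is good to about 2 mm. A picture is of the moment at which its call begins.
- close_job(): hands the job in; it is judged then, once.
Trained networks look in a picture, given as the dict that the camera call returned (one of the last four; its "shot" number tells which), for a name from the list of things; names that differ only in an ending like _2 or _b are one class to them, and where a whole thing is asked for, a point or a joint stands for the part that bears it (a point fixed in the world has none). Each returns a list of dicts, best first, with "confidence" (0 to 1); they miss things now and then, are a little off and sometimes report something else, mostly with a low value. They report only what shows in the picture. A call takes as long as a camera call. They do not tell look-alikes from the thing itself.
- spotter.regions_of(picture, thing): "mask" (384x512 bool, what is visible of it) and "at" ([column, row] in pixels, amid what is visible of it).
The state is a dict: "time_s": time; "joints": joint angles; "dq": joint speeds; "tau": joint torques, N m; "ee_pos": TCP position; "orientation": TCP orientation; "contact_force": force on the tool from outside, world axes, zero at the start; "wrist_torque": the same for the moment, N m; "gripper_width": finger opening in m; "finger_force": force on a finger pad.
Only numpy, scipy, OpenCV 4.12 (cv2) and the standard library are available. Lean on these libraries where they do the work, as an engineer would, in place of code of your own. Each camera call takes 0.05 s, during which the arm holds its last target. There are 200 camera calls.

## Working session

There is one attempt and no reset: what is moved stays moved. The work goes in short steps, Python scripts to look and compute and a shell command to move; the robot and the scene stay as the last step left them, time stands still between calls to the robot, and variables do not carry over. Pictures are saved under pics/ and viewed, at most 12 in all, crops included, and the job is handed in when it is done.

```bash
mkdir -p pics; ls
cat > h.py <<'E'
import numpy as np, cv2, pickle
from rig import monitor, vision, close_job, spotter
def shot(n,save=None):
    p=vision.camera(n)
    if save: cv2.imwrite('pics/'+save,cv2.cvtColor(p['pixels'],cv2.COLOR_RGB2BGR))
    return p
def world(p,uv,d):
    uv=np.asarray(uv,float).reshape(-1,1,2)
    n=cv2.undistortPoints(uv,np.array(p['mtx']),np.array(p['D'])).reshape(-1,2)
    c=np.c_[n,np.ones(len(n))]*np.asarray(d).reshape(-1,1)
    return (c-np.array(p['t']))@np.array(p['R'])
def mpts(p,m):
    v,u=np.nonzero(m&(p['depth']>0))
    return world(p,np.c_[u,v],p['depth'][v,u])
def proj(p,X):
    r,_=cv2.Rodrigues(np.array(p['R']))
    return cv2.projectPoints(np.asarray(X,float).reshape(-1,1,3),r,np.array(p['t'],float),np.array(p['mtx']),np.array(p['D']))[0].reshape(-1,2)
E
python3 - <<'E'
from h import *
np.set_printoptions(precision=4,suppress=True)
for n in ['scene','top']:
    p=shot(n,n+'0.png')
    print(n,'cam pos',-np.array(p['R']).T@p['t'])
    for th in ['cutout','lever_knob','test_top','probe','stand','pick','lensbrush']:
        for r in spotter.regions_of(p,th)[:4]:
            q=mpts(p,r['mask'])
            print(th,round(r['confidence'],2),np.round(r['at']),r['mask'].sum(),np.median(q,0) if len(q) else None, q.min(0),q.max(0))
print(monitor.read_state())
E
```

```text
pics
scene cam pos [ 1.4016 -0.1573  0.8529]
cutout 0.83 [313. 164.] 1666 [0.345  0.2055 0.0539] [ 0.1562  0.1181 -0.0037] [0.3887 0.3225 0.1344]
cutout 0.67 [348. 206.] 2310 [0.5673 0.2337 0.0541] [ 0.4578  0.1558 -0.0012] [0.6138 0.3223 0.1339]
lever_knob 0.55 [360. 188.] 106 [0.5664 0.2737 0.1217] [ 0.4056  0.2587 -0.0025] [0.5772 0.3528 0.1339]
lever_knob 0.54 [328. 145.] 63 [0.3468 0.237  0.1228] [0.2609 0.2214 0.055 ] [0.3582 0.2743 0.1344]
test_top 0.6 [402. 232.] 561 [0.6898 0.3521 0.0454] [ 0.6002  0.3315 -0.005 ] [0.7057 0.385  0.0734]
test_top 0.39 [358. 189.] 88 [0.5693 0.2731 0.125 ] [0.5054 0.2587 0.0582] [0.5772 0.3099 0.1339]
probe 0.48 [172. 197.] 93 [ 0.5026 -0.253   0.1233] [ 0.491  -0.2631  0.096 ] [ 0.5099 -0.2456  0.1671]
stand 0.97 [197. 222.] 1356 [ 0.5163 -0.2032  0.0115] [ 0.4071 -0.2829 -0.0031] [ 0.5582 -0.1226  0.0997]
stand 0.78 [174. 179.] 1055 [ 0.2994 -0.258   0.0156] [ 0.1448 -0.3463 -0.0037] [ 0.5057 -0.1762  0.1675]
stand 0.72 [218. 269.] 1833 [ 0.6917 -0.1516  0.0113] [ 0.6166 -0.237  -0.0021] [ 0.7485 -0.067   0.098 ]
lensbrush 0.44 [210. 192.] 1
[... 1419 characters left out ...]
54] [0.5722 0.3023 0.1358]
lensbrush 0.38 [305. 191.] 50 [ 0.508  -0.1482  0.1104] [ 0.5008 -0.1608  0.0933] [ 0.5228 -0.1418  0.1808]
{'time_s': 0.8, 'joints': array([ 1.3256,  0.353 ,  1.6334, -0.    ,  1.1552, -0.0024]), 'dq': array([ 0.0002, -0.0002,  0.0008, -0.0021, -0.001 ,  0.0004]), 'tau': array([  0.0006, -59.3706, -33.4559,   0.0697,   0.016 ,  -0.    ]), 'ee_pos': array([0.1502, 0.6067, 0.2169]), 'orientation': array([[-0.9707,  0.2404,  0.    ],
       [ 0.2404,  0.9707,  0.    ],
       [-0.    ,  0.    , -1.    ]]), 'contact_force': array([-0.5802,  0.059 , -0.3025]), 'wrist_torque': array([-0.0122, -0.0003,  0.009 ]), 'finger_force': 0.0, 'gripper_width': 0.09193142964271907}
```

```bash
python3 -c "
import cv2
a=cv2.imread('pics/top0.png');cv2.imwrite('pics/a.png',cv2.resize(a[110:310,110:400],None,fx=2.75,fy=2.75,interpolation=2))"
```

```text
(no output)
```

View pics/a.png

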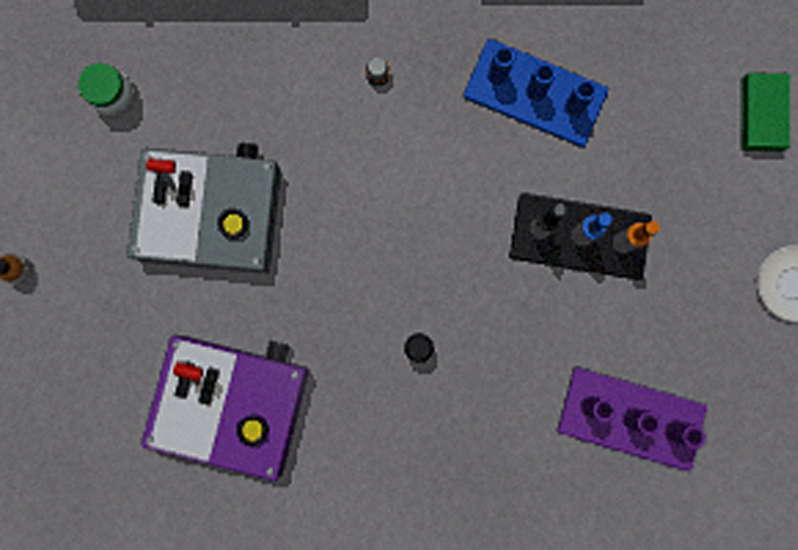

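View pics/scene0.png

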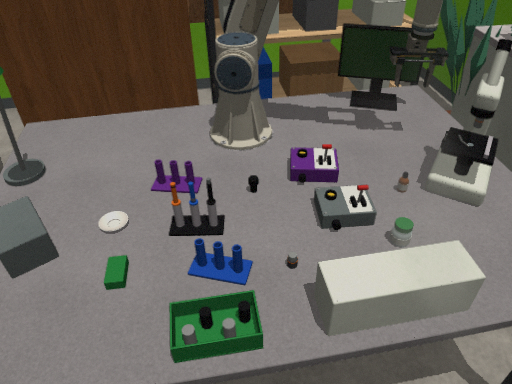

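The grey cut-out (top image ~185,184; crop 205,210) is the one meant, not the purple one at (192,258). The black stand (crop 585,235) is meant, not the blue or purple ones. The orange-handled probe is in its right-hand (-y) tube (crop 640,235), with blue (600,222) and black (550,215) next to it. The lever's red grip (160,165) is up and leans to +x.

Next I'll measure exact poses and confirm with one enlarged crop.

```bash
cat > m.py <<'E'
from h import *
np.set_printoptions(precision=4,suppress=True)
P={n:shot(n) for n in ['top','scene']}
def allw(p):
    v,u=np.nonzero(p['depth']>0); X=world(p,np.c_[u,v],p['depth'][v,u]); return X,cv2.cvtColor(p['pixels'],cv2.COLOR_RGB2HSV)[v,u].astype(int)
def box(X,m): return (X[:,0]>m[0])&(X[:,0]<m[1])&(X[:,1]>m[2])&(X[:,1]<m[3])&(X[:,2]>m[4])&(X[:,2]<m[5])
def rect(X):
    (c,s,a)=cv2.minAreaRect((X[:,:2]*1000).astype(np.float32)); return np.array(c),np.array(s),a
for n,p in P.items():
    X,C=allw(p); h,s,v=C.T
    print(n)
    print('cut top',rect(X[box(X,(.43,.63,.14,.35,.050,.060))]))
    print('stand',rect(X[box(X,(.43,.58,-.30,-.10,.0065,.016))]))
    k=box(X,(.5,.62,.22,.32,.115,.15))&((h<6)|(h>174))&(s>150); print('knob',k.sum(),X[k].mean(0),X[k].min(0),X[k].max(0))
    k=box(X,(.46,.56,.15,.25,.05,.08))&(h>22)&(h<36)&(s>150); print('button',k.sum(),X[k].mean(0))
    for nm,hh,b in [('orange',(6,20),(-.3,-.2)),('blue',(100,125),(-.23,-.17)),]:
        k=box(X,(.45,.55,*b,.10,.185))&(h>=hh[0])&(h<=hh[1])&(s>120)
        print(nm,k.sum(),X[k].mean(0),X[k].min(0),X[k].max(0))
        t=k&(X[:,2]>.158); print('  top',t.sum(),X[t].mean(0))
    # tubes top
im=cv2.cvtColor(P['top']['pixels'],cv2.COLOR_RGB2BGR)
a=cv2.resize(im[175:215,290:360],None,fx=9,fy=9,interpolation=2); b=cv2.resize(im[155:205,150:215],None,fx=9,fy=9,interpolation=2)
cv2.imwrite('pics/crop1.png',np.vstack([a,np.zeros((20,a.shape[1],3),np.uint8)])[:380])
E
python3 m.py
```

```text
top
cut top (array([529.3508, 242.8561]), array([159.2657, 130.034 ]), 84.7979736328125)
stand (array([ 492.9947, -198.7699]), array([195.9238, 119.5949]), 88.34615325927734)
knob 42 [0.5656 0.2748 0.1313] [0.5593 0.2617 0.1242] [0.5723 0.2888 0.136 ]
button 41 [0.5102 0.2054 0.0636]
orange 57 [ 0.4949 -0.2482  0.1372] [ 0.4858 -0.2625  0.1004] [ 0.5073 -0.2384  0.1689]
  top 23 [ 0.4962 -0.2505  0.1651]
blue 50 [ 0.502  -0.1991  0.1383] [ 0.4918 -0.2116  0.1004] [ 0.5165 -0.1902  0.1698]
  top 20 [ 0.5043 -0.2006  0.1657]
scene
cut top (array([531.7319, 241.1875]), array([161.1729, 135.8682]), 85.5437240600586)
stand (array([ 506.1438, -203.9021]), array([159.2822,  82.9672]), 80.64220428466797)
knob 47 [0.5713 0.2725 0.1278] [0.5647 0.259  0.121 ] [0.577  0.2868 0.134 ]
button 24 [0.5091 0.2046 0.0632]
orange 90 [ 0.5019 -0.2525  0.1338] [ 0.4908 -0.2626  0.1001] [ 0.509  -0.2468  0.1677]
  top 18 [ 0.4996 -0.2522  0.1636]
blue 85 [ 0.5098 -0.2035  0.1397] [ 0.497  -0.2123  0.1   ] [ 0.52   -0.1972  0.167 ]
  top 20 [ 0.5075 -0.2038  0.1642]
```

View pics/crop1.png

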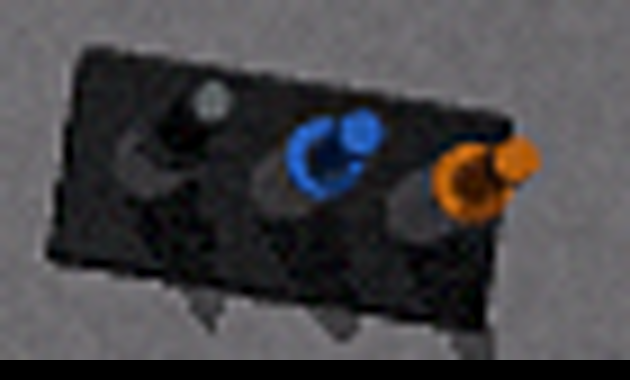

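Orange handle at crop (515,160) with its guard at (470,180) confirms the probe, near (0.498, -0.252). Starting to move: lift and turn.

```bash
python3 -m creep '[[0,0,-4,0,0,8.5,-1],[0,0,-4,0,0,8.5,-1],[0,0,-2,0,0,8.5,-1],[0,0,0,0,0,8.5,-1],[0,0,0,0,0,8.5,-1],[0,0,0,0,0,8.5,-1],[0,0,0,0,0,8.5,-1],[0,0,0,0,0,8.5,-1]]'; python3 -m creep '[[0,0,0,0,0,8.5,-1],[0,0,0,0,0,8.5,-1],[0,0,0,0,0,0,-1]]'
```

```text
time_s: 1.7
ee_pos: [0.1503, 0.6066, 0.3169]
orientation: [[-0.135, 0.991, -0.0], [0.991, 0.135, -0.0], [0.0, -0.0, -1.0]]
contact_force: [0.1, 0.2, -1.3]
gripper_width: 0.0914
finger_force: 0.0
time_s: 2.0
ee_pos: [0.1503, 0.6066, 0.3169]
orientation: [[0.157, 0.988, -0.0], [0.988, -0.157, -0.0], [-0.0, -0.0, -1.0]]
contact_force: [0.3, 0.0, 0.1]
gripper_width: 0.0918
finger_force: 0.0
```

```bash
python3 -m creep '[[-3,3.9,0,0,0,0,-1],[-3,3.9,0,0,0,0,-1],[-3,3.9,0,0,0,0,-1],[-3,3.9,0,0,0,0,-1],[-3,3.9,0,0,0,0,-1],[-3,3.9,0,0,0,0,-1],[-3,3.9,0,0,0,0,-1],[-3,3.9,0,0,0,0,-1]]'; python3 -m creep '[[-3,3.9,0,0,0,0,-1],[-3,3.9,0,0,0,0,-1],[-3,3.9,0,0,0,0,-1],[-3,3.9,0,0,0,0,-1],[-4.5,0,0,0,0,0,-1],[-4.5,0,0,0,0,0,-1],[-4.5,0,0,0,0,0,-1],[-4.5,0,0,0,0,0,-1]]';python3 -m creep '[[-4.5,0,0,0,0,0,-1],[-4.5,0,0,0,0,0,-1],[-4.5,0,0,0,0,0,-1],[-4.5,0,0,0,0,0,-1],[-4.5,0,0,0,0,0,-1],[0,0,0,0,0,0,-1],[0,0,0,0,0,0,-1]]'
```

```text
time_s: 2.8
ee_pos: [0.4224, 0.3196, 0.3172]
orientation: [[0.15, 0.989, 0.001], [0.989, -0.15, 0.0], [0.001, 0.0, -1.0]]
contact_force: [0.6, 0.3, 1.1]
gripper_width: 0.0921
finger_force: 0.0
time_s: 3.6
ee_pos: [0.5285, -0.001, 0.317]
orientation: [[0.15, 0.989, 0.0], [0.989, -0.15, -0.0], [0.0, 0.0, -1.0]]
contact_force: [1.3, -0.3, -0.3]
gripper_width: 0.0918
finger_force: 0.0
time_s: 4.3
ee_pos: [0.4938, -0.2221, 0.3168]
orientation: [[0.154, 0.988, -0.0], [0.988, -0.154, 0.001], [0.001, -0.0, -1.0]]
contact_force: [0.3, -0.2, -0.0]
gripper_width: 0.0922
finger_force: 0.0
```

```bash
python3 -m creep '[[-2.9,0.9,0,0,0,0,-1],[0,0,4,0,0,0,-1],[0,0,4,0,0,0,-1],[0,0,2.5,0,0,0,-1],[0,0,0,0,0,0,-1]]'
python3 - <<'E'
from h import *
p=shot('scene','g1.png')
c=cv2.imread('pics/g1.png')[110:250,110:270];cv2.imwrite('pics/g1c.png',cv2.resize(c,None,fx=4,fy=4))
E
```

```text
time_s: 4.8
ee_pos: [0.4968, -0.2489, 0.2086]
orientation: [[0.151, 0.988, -0.006], [0.988, -0.151, 0.003], [0.002, -0.006, -1.0]]
contact_force: [-0.2, 0.2, -0.3]
gripper_width: 0.0918
finger_force: 0.0
```

View pics/g1c.png

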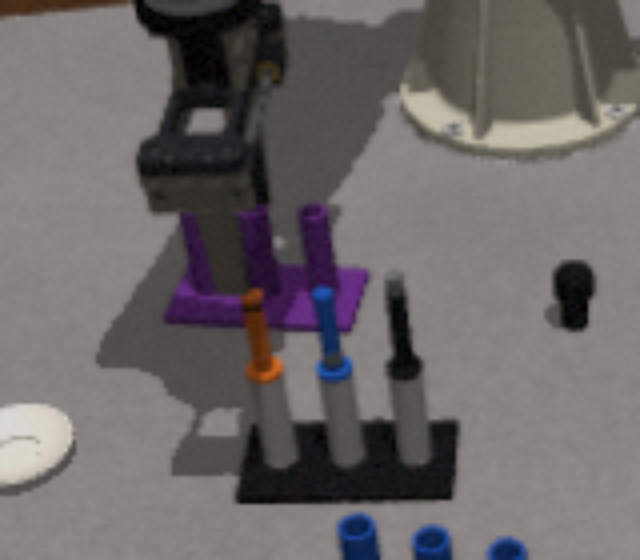

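The front finger ends at crop (230,293) and the orange handle top is at (253,290). I'll check where they should project.

Run:
```python
from h import *
np.set_printoptions(precision=4,suppress=True)
p=shot('scene'); s=monitor.read_state(); R=s['orientation'];t=s['ee_pos']; print(t)
print(R)
for l in [(0,.05,.025),(0,.06,.025),(.01,.06,.025),(-.01,.06,.025),(0,-.05,.025),(0,.055,-.06)]:
    print(l,(proj(p,t+R@np.array(l))-[110,110])*4)
print('probe top',(proj(p,[.498,-.252,.165])-[110,110])*4,(proj(p,[.498,-.252,.097])-[110,110])*4)
```

```text
[ 0.4991 -0.2505  0.2125]
[[ 0.1523  0.9883 -0.0001]
 [ 0.9883 -0.1523  0.0003]
 [ 0.0003 -0.0001 -1.    ]]
(0, 0.05, 0.025) [[235.1584 314.7209]]
(0, 0.06, 0.025) [[232.8611 324.47  ]]
(0.01, 0.06, 0.025) [[248.2502 324.0506]]
(-0.01, 0.06, 0.025) [[217.4805 324.8893]]
(0, -0.05, 0.025) [[256.4971 224.4659]]
(0, 0.055, -0.06) [[212.1393 212.927 ]]
probe top [[249.0443 293.3918]] [[263.6963 368.3279]]
```

Consistent. Descend and grip.

```bash
python3 -m creep '[[-0.1,-0.1,2,0,0,0,-1],[0,0,2,0,0,0,-1],[0,0,1.5,0,0,0,-1],[0,0,1.3,0,0,0,-1],[0,0,0,0,0,0,-1],[0,0,0,0,0,0,0],[0,0,0,0,0,0,0.6],[0,0,0,0,0,0,0.8]]' 12;python3 -m creep '[[0,0,0,0,0,0,1],[0,0,0,0,0,0,1],[0,0,0,0,0,0,1],[0,0,0,0,0,0,1],[0,0,0,0,0,0,1],[0,0,0,0,0,0,1]]' 20
```

```text
time_s: 5.7
ee_pos: [0.4979, -0.2527, 0.1448]
orientation: [[0.155, 0.988, 0.001], [0.988, -0.155, -0.001], [-0.0, 0.001, -1.0]]
contact_force: [0.5, 0.7, -0.1]
gripper_width: 0.0701
finger_force: 0.0
time_s: 6.3
ee_pos: [0.4974, -0.2525, 0.1439]
orientation: [[0.155, 0.988, -0.0], [0.988, -0.155, 0.0], [0.0, -0.0, -1.0]]
contact_force: [-0.1, 0.7, 0.3]
gripper_width: 0.0222
finger_force: 0.0
```

```bash
python3 -m creep '[[0,0,0,0,0,0,1],[0,0,0,0,0,0,1],[0,0,0,0,0,0,1],[0,0,0,0,0,0,1]]' 20
```

```text
time_s: 6.7
ee_pos: [0.4974, -0.2524, 0.1439]
orientation: [[0.155, 0.988, -0.0], [0.988, -0.155, 0.0], [0.0, -0.0, -1.0]]
contact_force: [0.2, 0.6, -1.0]
gripper_width: 0.0137
finger_force: 20.0
```

```bash
python3 -m creep '[[0,0,-1.5,0,0,0,1],[0,0,-2.5,0,0,0,1],[0,0,-2.5,0,0,0,1],[0,0,-2.5,0,0,0,1],[0,0,-3,0,0,0,1],[0,0,-3.5,0,0,0,1],[0,0,-4.5,0,0,0,1],[0,0,0,0,0,0,1]]'
python3 - <<'E'
from h import *
p=shot('scene','g2.png')
c=cv2.imread('pics/g2.png')[90:250,100:270];cv2.imwrite('pics/g2c.png',cv2.resize(c,None,fx=3.5,fy=3.5))
E
```

```text
time_s: 7.5
ee_pos: [0.4997, -0.2536, 0.3501]
orientation: [[0.155, 0.988, 0.008], [0.988, -0.155, -0.004], [-0.003, 0.009, -1.0]]
contact_force: [1.3, -0.9, -0.3]
gripper_width: 0.0133
finger_force: 20.0
```

View pics/g2c.png

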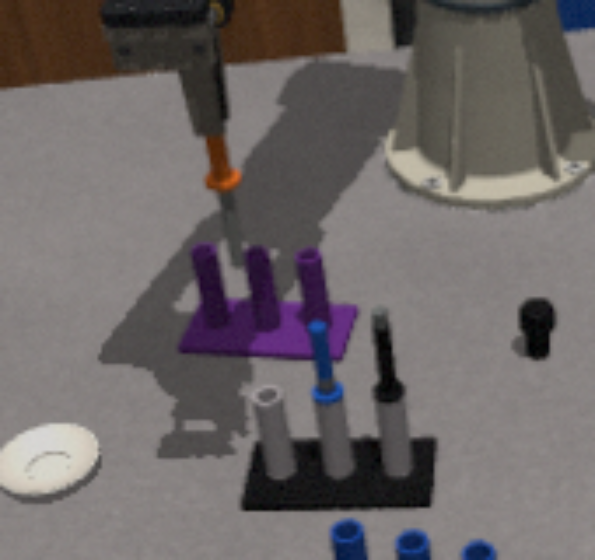

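The probe hangs straight in the fingers (crop 225,180), and its tube at (267,395) is empty. Carry it to the button.

```bash
python3 -m creep '[[4.5,-0.6,0,0,0,0,1],[4.5,-0.6,0,0,0,0,1],[4.5,-0.6,0,0,0,0,1],[4.5,-0.6,0,0,0,0,1],[4.5,-0.6,0,0,0,0,1],[4.5,-0.6,0,0,0,0,1],[4.5,-0.6,0,0,0,0,1]]';python3 -m creep '[[4.5,-0.6,0,0,0,0,1],[4.5,-0.6,0,0,0,0,1],[4.5,-0.4,0,0,0,0,1],[0,0,0,0,0,0,1],[0,0,0,0,0,0,1]]'
python3 - <<'E'
from h import *
np.set_printoptions(precision=4,suppress=True)
s=monitor.read_state();print(s['ee_pos'],s['orientation'])
d=np.array([.510,.2047,.3])-s['ee_pos'];print(s['orientation'].T@d*100)
E
```

```text
time_s: 8.25
ee_pos: [0.5037, 0.0669, 0.3425]
orientation: [[0.155, 0.988, -0.002], [0.988, -0.155, -0.0], [-0.001, -0.002, -1.0]]
contact_force: [0.7, -0.6, -0.7]
gripper_width: 0.0133
finger_force: 20.0
time_s: 8.75
ee_pos: [0.509, 0.2015, 0.3423]
orientation: [[0.153, 0.988, -0.002], [0.988, -0.153, -0.001], [-0.002, -0.002, -1.0]]
contact_force: [0.2, -0.2, -0.3]
gripper_width: 0.0133
finger_force: 20.0
[0.509  0.2015 0.3423] [[ 0.1526  0.9883 -0.0024]
 [ 0.9883 -0.1526 -0.0013]
 [-0.0017 -0.0022 -1.    ]]
[0.3346 0.0625 4.2255]
```

```bash
python3 -m creep '[[0.3,0.1,4,0,0,0,1],[0,0,4,0,0,0,1],[0,0,3,0,0,0,1],[0,0,2.3,0,0,0,1],[0,0,0,0,0,0,1],[0,0,0,0,0,0,1]]'
python3 - <<'E'
from h import *
np.set_printoptions(precision=4,suppress=True)
s=monitor.read_state();t=s['ee_pos'];R=s['orientation'];print(t)
tip=t+R@np.array([0,0,.1239]);print('tip',tip)
p=shot('scene','b1.png')
print((proj(p,tip)-[300,160])*6,(proj(p,[.510,.2047,.063])-[300,160])*6)
c=cv2.imread('pics/b1.png')[160:250,300:410];cv2.imwrite('pics/b1c.png',cv2.resize(c,None,fx=6,fy=6,interpolation=2))
E
```

```text
time_s: 9.35
ee_pos: [0.5112, 0.2028, 0.211]
orientation: [[0.156, 0.988, -0.001], [0.988, -0.156, -0.001], [-0.001, -0.001, -1.0]]
contact_force: [-0.1, 0.2, -0.8]
gripper_width: 0.014
finger_force: 20.0
[0.5112 0.2028 0.211 ]
tip [0.5111 0.2027 0.0871]
[[185.6403 168.4776]] [[184.2055 203.9079]]
```

View pics/b1c.png

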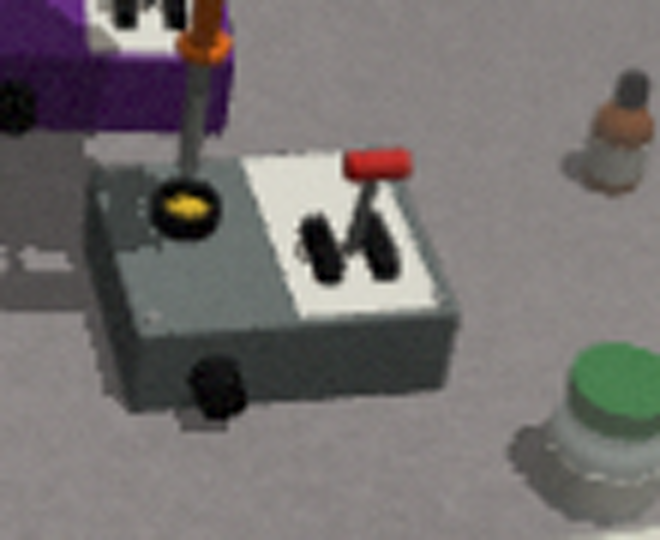

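The tip (188,175) is right above the yellow button (187,207). Press gently.

```bash
python3 -m creep '[[0.15,0,1,0,0,0,1],[0,0,0.8,0,0,0,1],[0,0,0.4,0,0,0,1],[0,0,0.3,0,0,0,1],[0,0,0.2,0,0,0,1],[0,0,0,0,0,0,1]]' 25;python3 -m creep '[[0,0,0.2,0,0,0,1],[0,0,0,0,0,0,1],[0,0,0,0,0,0,1]]'
python3 - <<'E'
from h import *
p=shot('scene','b2.png')
for r in spotter.regions_of(p,'lever_knob')[:4]: print(r['confidence'],r['at'],np.median(mpts(p,r['mask']),0))
E
```

```text
time_s: 10.0
ee_pos: [0.5116, 0.2055, 0.184]
orientation: [[0.155, 0.988, 0.0], [0.988, -0.155, 0.0], [0.0, 0.0, -1.0]]
contact_force: [-0.4, 0.3, 1.6]
gripper_width: 0.0132
finger_force: 25.0
time_s: 10.3
ee_pos: [0.5115, 0.2054, 0.182]
orientation: [[0.155, 0.988, 0.0], [0.988, -0.155, 0.0], [0.0, 0.0, -1.0]]
contact_force: [-1.1, 0.0, 1.2]
gripper_width: 0.0132
finger_force: 25.0
0.54 [357.8, 188.1] [0.5502727  0.27451973 0.11157279]
0.53 [327.3, 145.2] [0.34717944 0.23680147 0.12619031]
```

```bash
python3 -m creep '[[0,0,0.15,0,0,0,1],[0,0,0,0,0,0,1],[0,0,0,0,0,0,1]]'
python3 - <<'E'
from h import *
p=shot('scene','b3.png')
for r in spotter.regions_of(p,'lever_knob')[:4]: print(r['confidence'],r['at'],np.median(mpts(p,r['mask']),0))
c=cv2.imread('pics/b3.png')[160:250,300:410];cv2.imwrite('pics/b3c.png',cv2.resize(c,None,fx=6,fy=6,interpolation=2))
E
```

```text
time_s: 10.7
ee_pos: [0.5115, 0.2054, 0.1804]
orientation: [[0.155, 0.988, 0.0], [0.988, -0.155, 0.0], [0.0, 0.0, -1.0]]
contact_force: [-0.8, 0.8, 3.3]
gripper_width: 0.0131
finger_force: 25.0
0.64 [357.2, 185.5] [0.53645258 0.27495466 0.11263065]
```

View pics/b3c.png

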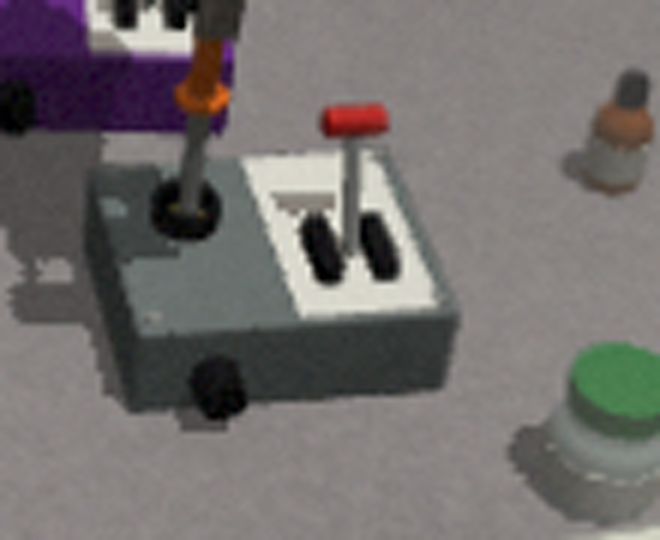

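The lever has moved off its stop (red grip at 355,120) and is swinging over. Wait and look again by numbers.

```bash
python3 -m creep '[[0,0,0,0,0,0,1],[0,0,0,0,0,0,1],[0,0,0,0,0,0,1],[0,0,0,0,0,0,1],[0,0,0,0,0,0,1]]'
cat > k.py <<'E'
from h import *
import sys
np.set_printoptions(precision=4,suppress=True)
for n in ['scene','top']:
    p=shot(n); v,u=np.nonzero(p['depth']>0); X=world(p,np.c_[u,v],p['depth'][v,u]); h,s,vv=cv2.cvtColor(p['pixels'],cv2.COLOR_RGB2HSV)[v,u].astype(int).T
    k=((h<6)|(h>174))&(s>150)&(vv>80)&(X[:,0]>.43)&(X[:,0]<.63)&(X[:,1]>.23)&(X[:,1]<.32)&(X[:,2]>.065)&(X[:,2]<.15)
    print(n,k.sum(),X[k].mean(0) if k.any() else '',X[k].min(0),X[k].max(0))
E
python3 k.py
```

```text
time_s: 11.3
ee_pos: [0.5115, 0.2054, 0.1804]
orientation: [[0.155, 0.988, 0.0], [0.988, -0.155, 0.0], [0.0, 0.0, -1.0]]
contact_force: [0.1, -0.4, 2.8]
gripper_width: 0.0133
finger_force: 25.0
scene 40 [0.5032 0.2784 0.101 ] [0.4969 0.2658 0.0915] [0.5104 0.293  0.1074]
top 7 [0.4971 0.2915 0.1039] [0.4927 0.2869 0.1007] [0.5022 0.2945 0.1074]
```

Lever dropped as expected: knob at z ≈ 0.10, x ≈ 0.50. Now withdraw and carry the probe back.

```bash
python3 -m creep '[[0,0,-1.5,0,0,0,1],[0,0,-3.5,0,0,0,1],[0,0,-4,0,0,0,1],[0,0,-4,0,0,0,1],[0,0,-3.5,0,0,0,1],[-4,0.5,0,0,0,0,1],[-4.5,0.6,0,0,0,0,1],[-4.5,0.6,0,0,0,0,1]]';python3 -m creep '[[-4.5,0.6,0,0,0,0,1],[-4.5,0.6,0,0,0,0,1],[-4.5,0.6,0,0,0,0,1],[-4.5,0.6,0,0,0,0,1],[-4.5,0.6,0,0,0,0,1],[-4.5,0.6,0,0,0,0,1],[-4.5,0.6,0,0,0,0,1],[0,0,0,0,0,0,1]]';python3 - <<'E'
from h import *
np.set_printoptions(precision=4,suppress=True)
s=monitor.read_state();print(s['ee_pos'],s['orientation'])
d=np.array([.4974,-.2524,.3])-s['ee_pos'];print(s['orientation'].T@d*100)
E
```

```text
time_s: 12.2
ee_pos: [0.5076, 0.0732, 0.3451]
orientation: [[0.153, 0.988, -0.0], [0.988, -0.153, -0.0], [-0.0, -0.0, -1.0]]
contact_force: [0.9, 0.0, -0.2]
gripper_width: 0.0138
finger_force: 25.0
time_s: 13.0
ee_pos: [0.5, -0.2479, 0.3444]
orientation: [[0.159, 0.987, -0.001], [0.987, -0.159, -0.001], [-0.002, -0.001, -1.0]]
contact_force: [0.9, 1.0, 0.2]
gripper_width: 0.0139
finger_force: 25.0
[ 0.5    -0.2479  0.3444] [[ 0.1591  0.9873 -0.0013]
 [ 0.9873 -0.1591 -0.0013]
 [-0.0015 -0.0011 -1.    ]]
[-0.4766 -0.1808  4.4451]
```

```bash
python3 -m creep '[[-0.5,-0.2,3,0,0,0,1],[0,0,4,0,0,0,1],[0,0,4,0,0,0,1],[0,0,0,0,0,0,1],[0,0,0,0,0,0,1],[0,0,0,0,0,0,1]]';python3 - <<'E'
from h import *
np.set_printoptions(precision=4,suppress=True)
s=monitor.read_state();print(s['ee_pos'],s['orientation'])
d=np.array([.4974,-.2524,.1439])-s['ee_pos'];print(s['orientation'].T@d*100)
p=shot('scene','r1.png');tip=s['ee_pos']+s['orientation']@np.array([0,0,.1239])
print((proj(p,tip)-[150,165])*9,(proj(p,[.498,-.2524,.095])-[150,165])*9)
c=cv2.imread('pics/r1.png')[165:225,150:220];cv2.imwrite('pics/r1c.png',cv2.resize(c,None,fx=9,fy=9,interpolation=2))
E
```

```text
time_s: 13.6
ee_pos: [0.4993, -0.2483, 0.2375]
orientation: [[0.155, 0.988, 0.003], [0.988, -0.155, -0.001], [-0.001, 0.003, -1.0]]
contact_force: [-0.5, -0.3, -0.9]
gripper_width: 0.0131
finger_force: 25.0
[ 0.4993 -0.2483  0.2375] [[ 0.1546  0.988   0.0025]
 [ 0.988  -0.1546 -0.0012]
 [-0.0008  0.0027 -1.    ]]
[-0.4316 -0.1495  9.3646]
[[237.1008 295.4969]] [[232.9807 338.6651]]
```

View pics/r1c.png

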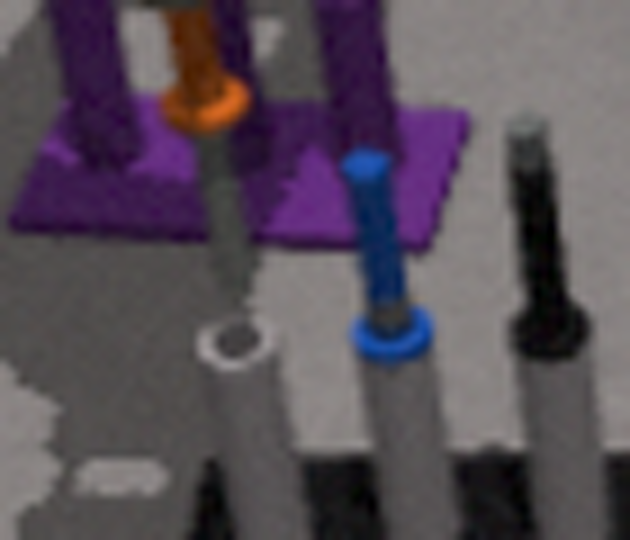

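The tip is just above the rim of the empty tube (238,338). Apply the small correction and settle before insertion.

```bash
python3 -m creep '[[-0.4,-0.1,0.5,0,0,0,1],[0,0,0,0,0,0,1],[0,0,0,0,0,0,1]]';python3 - <<'E'
from h import *
np.set_printoptions(precision=4,suppress=True)
s=monitor.read_state();print(s['ee_pos'])
d=np.array([.4974,-.2524,.1439])-s['ee_pos'];print(s['orientation'].T@d*100)
E
```

```text
time_s: 13.95
ee_pos: [0.4965, -0.252, 0.2307]
orientation: [[0.155, 0.988, 0.0], [0.988, -0.155, -0.0], [-0.0, 0.0, -1.0]]
contact_force: [0.7, -0.0, -0.3]
gripper_width: 0.0133
finger_force: 25.0
[ 0.4965 -0.252   0.2307]
[-0.0241  0.0968  8.6833]
```

```bash
python3 -m creep '[[0,0.1,0.6,0,0,0,1],[0,0,0.8,0,0,0,1],[0,0,0.8,0,0,0,1],[0,0,0,0,0,0,1]]'; python3 -m creep '[[0,0,1.5,0,0,0,1],[0,0,1.5,0,0,0,1],[0,0,1.2,0,0,0,1],[0,0,1,0,0,0,1],[0,0,0.7,0,0,0,1],[0,0,0,0,0,0,1],[0,0,0,0,0,0,1]]'
```

```text
time_s: 14.35
ee_pos: [0.4966, -0.2515, 0.2066]
orientation: [[0.155, 0.988, -0.002], [0.988, -0.155, 0.001], [0.001, -0.003, -1.0]]
contact_force: [-0.2, 0.9, -0.8]
gripper_width: 0.0133
finger_force: 25.0
time_s: 15.05
ee_pos: [0.4976, -0.2521, 0.1496]
orientation: [[0.155, 0.988, 0.0], [0.988, -0.155, -0.0], [-0.0, 0.0, -1.0]]
contact_force: [1.0, -0.1, -0.4]
gripper_width: 0.0131
finger_force: 25.0
```

```bash
python3 -m creep '[[0,0,0.3,0,0,0,1],[0,0,0.2,0,0,0,1],[0,0,0,0,0,0,1],[0,0,0,0,0,0,1]]'; python3 -m creep '[[0,0,0,0,0,0,0.5],[0,0,0,0,0,0,0.0],[0,0,0,0,0,0,-0.3],[0,0,0,0,0,0,-0.3],[0,0,0,0,0,0,-0.3],[0,0,0,0,0,0,-0.3],[0,0,0,0,0,0,-0.3]]'
python3 - <<'E'
from h import *
np.set_printoptions(precision=4,suppress=True)
p=shot('scene'); v,u=np.nonzero(p['depth']>0); X=world(p,np.c_[u,v],p['depth'][v,u]); h,s,vv=cv2.cvtColor(p['pixels'],cv2.COLOR_RGB2HSV)[v,u].astype(int).T
k=(h>=6)&(h<=20)&(s>120)&(abs(X[:,0]-.5)<.05)&(abs(X[:,1]+.25)<.05)&(X[:,2]>.05)
print(k.sum(),X[k].mean(0),X[k].min(0),X[k].max(0))
E
```

```text
time_s: 15.45
ee_pos: [0.4975, -0.252, 0.1445]
orientation: [[0.155, 0.988, 0.0], [0.988, -0.155, -0.0], [-0.0, 0.0, -1.0]]
contact_force: [0.2, 0.9, -0.3]
gripper_width: 0.0133
finger_force: 25.0
time_s: 16.15
ee_pos: [0.4975, -0.252, 0.1444]
orientation: [[0.155, 0.988, 0.0], [0.988, -0.155, 0.0], [0.0, 0.0, -1.0]]
contact_force: [-0.2, -0.2, 0.2]
gripper_width: 0.0594
finger_force: 0.0
100 [ 0.5021 -0.2513  0.1577] [ 0.4617 -0.2912  0.0871] [ 0.53   -0.2169  0.4071]
```

```bash
python3 -m creep '[[0,0,-1,0,0,0,-0.3],[0,0,-2,0,0,0,-0.3],[0,0,-4,0,0,0,-0.3],[0,0,-4,0,0,0,-0.3],[0,0,-4,0,0,0,-0.3],[0,0,-4,0,0,0,-0.3],[0,0,0,0,0,0,-0.3]]'
python3 - <<'E'
from h import *
np.set_printoptions(precision=4,suppress=True)
p=shot('scene','r2.png'); v,u=np.nonzero(p['depth']>0); X=world(p,np.c_[u,v],p['depth'][v,u]); h,s,vv=cv2.cvtColor(p['pixels'],cv2.COLOR_RGB2HSV)[v,u].astype(int).T
k=(h>=6)&(h<=20)&(s>120)&(abs(X[:,0]-.5)<.05)&(abs(X[:,1]+.25)<.05)&(X[:,2]>.05)&(X[:,2]<.2)
print(k.sum(),X[k].mean(0),X[k].min(0),X[k].max(0))
c=cv2.imread('pics/r2.png')[165:225,150:220];cv2.imwrite('pics/r2c.png',cv2.resize(c,None,fx=9,fy=9,interpolation=2))
E
```

```text
time_s: 16.9
ee_pos: [0.4997, -0.2531, 0.3412]
orientation: [[0.155, 0.988, 0.009], [0.988, -0.155, -0.005], [-0.003, 0.009, -1.0]]
contact_force: [-1.1, 0.3, 0.6]
gripper_width: 0.0596
finger_force: 0.0
123 [ 0.5019 -0.2519  0.1256] [ 0.4883 -0.2631  0.0888] [ 0.511  -0.2407  0.1671]
```

View pics/r2c.png

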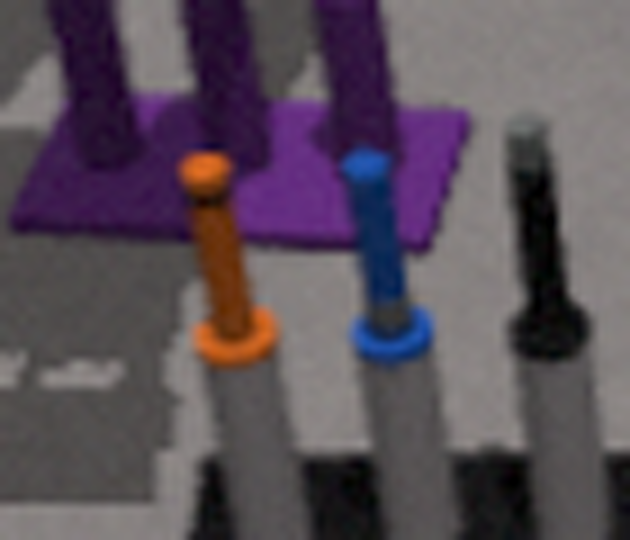

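The probe is home: its guard sits on the rim (235,338), level with the blue tool's. Go to the lever.

```bash
python3 -m creep '[[4.4,-0.9,0,0,0,0,0],[4.4,-0.9,0,0,0,0,0.5],[4.4,-0.9,0,0,0,0,1],[4.4,-0.9,0,0,0,0,1],[4.4,-0.9,0,0,0,0,1],[4.4,-0.9,0,0,0,0,1],[4.4,-0.9,0,0,0,0,1],[4.4,-0.9,0,0,0,0,1]]' 10;python3 -m creep '[[4.4,-0.9,0,0,0,0,1],[4.4,-0.9,0,0,0,0,1],[4.4,-0.9,0,0,0,0,1],[4.0,-0.9,0,0,0,0,1],[0,0,0,0,0,-8.5,1],[0,0,0,0,0,-8.5,1],[0,0,0,0,0,-8.5,1]]';python3 -m creep '[[0,0,0,0,0,-8.5,1],[0,0,0,0,0,-8.5,1],[0,0,0,0,0,-8.5,1],[0,0,0,0,0,-8.5,1],[0,0,0,0,0,-8.5,1],[0,0,0,0,0,-8.5,1],[0,0,0,0,0,-8.5,1],[0,0,0,0,0,-8.5,1]]';python3 - <<'E'
from h import *
np.set_printoptions(precision=4,suppress=True)
s=monitor.read_state();print(s['ee_pos'],s['orientation'],s['joints'])
d=np.array([.4685,.2815,.105])-s['ee_pos'];print(s['orientation'].T@d*100)
E
python3 k.py
```

```text
time_s: 17.75
ee_pos: [0.4797, 0.1085, 0.3334]
orientation: [[0.155, 0.988, -0.002], [0.988, -0.155, -0.0], [-0.001, -0.001, -1.0]]
contact_force: [0.8, 0.1, 0.1]
gripper_width: 0.0005
finger_force: 0.0
time_s: 18.45
ee_pos: [0.471, 0.2826, 0.3329]
orientation: [[-0.292, 0.956, -0.002], [0.956, 0.292, -0.001], [-0.001, -0.002, -1.0]]
contact_force: [-0.5, -0.0, 0.1]
gripper_width: 0.0005
finger_force: 0.0
time_s: 19.25
ee_pos: [0.4712, 0.282, 0.3331]
orientation: [[-0.996, 0.088, -0.002], [0.088, 0.996, -0.001], [0.002, -0.001, -1.0]]
contact_force: [-0.4, 0.4, -0.8]
gripper_width: 0.0007
finger_force: 0.0
[0.4712 0.282  0.3331] [[-0.9961  0.0882 -0.002 ]
 [ 0.0882  0.9961 -0.0012]
 [ 0.0019 -0.0014 -1.    ]] [ 0.5366  0.1427  1.6506 -0.      1.3505 -0.9459]
[ 0.2246 -0.0457 22.807 ]
scene 39 [0.5036 0.278  0.1016] [0.497  0.2651 0.0942] [0.5098 0.2917 0.1073]
top 6 [0.4963 0.2703 0.1038] [0.4924 0.269  0.1003] [0.5022 0.2718 0.1067]
```

```bash
python3 -m creep '[[0.4,0,4,0,0,0,1],[0,0,4,0,0,0,1],[0,0,4,0,0,0,1],[0,0,4,0,0,0,1],[0,0,3,0,0,0,1],[0,0,2,0,0,0,1],[0,0,1.8,0,0,0,1],[0,0,0,0,0,0,1]]'; python3 k.py;  python3 - <<'E'
from h import *
p=shot('scene','l1.png')
c=cv2.imread('pics/l1.png')[140:240,290:410];cv2.imwrite('pics/l1c.png',cv2.resize(c,None,fx=5,fy=5,interpolation=2))
E
```

```text
time_s: 20.15
ee_pos: [0.4659, 0.2816, 0.1036]
orientation: [[-0.995, 0.098, -0.005], [0.098, 0.995, -0.003], [0.004, -0.003, -1.0]]
contact_force: [0.2, -0.7, -0.2]
gripper_width: 0.0004
finger_force: 0.0
scene 41 [0.5038 0.2778 0.1016] [0.4953 0.2651 0.0938] [0.5098 0.2909 0.1057]
top 1 [0.5019 0.2692 0.1047] [0.5019 0.2692 0.1047] [0.5019 0.2692 0.1047]
```

View pics/l1c.png

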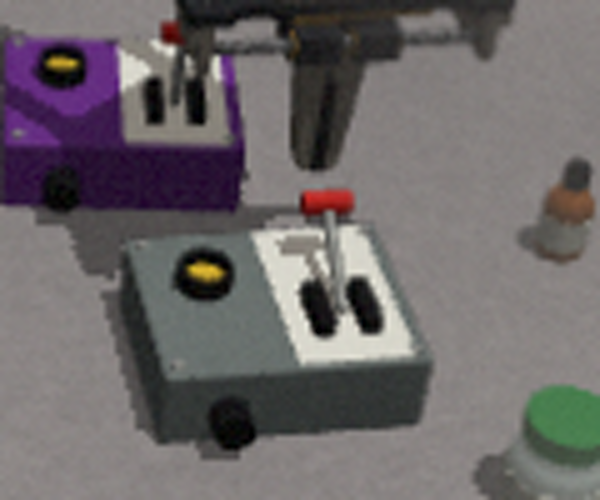

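Fingers are behind the dropped grip (325,203), with tips seen at (320,165), somewhat higher than I'd expect. Check by projection and depth.

Run:
```python
from h import *
np.set_printoptions(precision=4,suppress=True)
s=monitor.read_state();t=s['ee_pos'];R=s['orientation'];print(t)
p=shot('scene')
for z in (.025,.019,0,-.03): print(z,(proj(p,t+R@np.array([-.01,0,z]))-[290,140])*5)
c=[(290+320/5,140+y/5) for y in range(100,240,5)]
for u,v in c: print((v-140)*5,world(p,[[u,v]],[p['depth'][int(v),int(u)]]))
```

```text
[0.4681 0.2829 0.1069]
0.025 [[311.3112 197.9597]]
0.019 [[312.5649 190.218 ]]
0 [[316.5809 165.388 ]]
-0.03 [[323.0679 125.1845]]
100.0 [[0.4763 0.2783 0.1545]]
105.0 [[0.4801 0.277  0.1537]]
110.0 [[0.4771 0.2789 0.1477]]
115.0 [[0.477  0.2795 0.144 ]]
120.0 [[0.4776 0.2797 0.1407]]
125.0 [[0.477  0.2805 0.1365]]
130.0 [[0.4783 0.2804 0.1338]]
135.0 [[0.4775 0.2813 0.1294]]
140.0 [[0.4745 0.2832 0.1232]]
145.0 [[0.4772 0.2825 0.1216]]
150.0 [[0.479  0.2822 0.1191]]
155.0 [[0.4726 0.2857 0.1102]]
160.0 [[0.4749 0.2851 0.1082]]
165.0 [[0.4754 0.2855 0.1047]]
170.0 [[ 0.3512  0.3454 -0.    ]]
175.0 [[ 0.3543  0.3446 -0.0019]]
180.0 [[0.3643 0.3404 0.0018]]
185.0 [[ 0.3653  0.3405 -0.0017]]
190.0 [[0.4964 0.278  0.1025]]
195.0 [[0.5037 0.2751 0.1047]]
200.0 [[0.5071 0.2739 0.1038]]
205.0 [[0.5081 0.274  0.1007]]
210.0 [[0.5016 0.2777 0.0914]]
215.0 [[0.5074 0.2754 0.0923]]
220.0 [[ 0.4038  0.3262 -0.0002]]
225.0 [[0.4763 0.2916 0.0578]]
230.0 [[0.4777 0.2915 0.0549]]
235.0 [[0.4819 0.29   0.0544]]
```

The visible tips end about 22 mm higher than nominal. I'll go 18 mm lower, which is safe over the box either way, then push along the arc.

```bash
python3 -m creep '[[0,0,1,0,0,0,1],[0,0,0.8,0,0,0,1],[0,0,0,0,0,0,1],[-1.3,0,0,0,0,0,1],[-0.8,0,-0.6,0,0,0,1],[-0.9,0,-1.1,0,0,0,1],[0,0,0,0,0,0,1]]'; python3 k.py
```

```text
time_s: 21.05
ee_pos: [0.5002, 0.2806, 0.1072]
orientation: [[-0.995, 0.095, 0.003], [0.095, 0.995, 0.002], [-0.002, 0.002, -1.0]]
contact_force: [0.1, 0.9, 1.0]
gripper_width: 0.0007
finger_force: 0.4
scene 40 [0.5214 0.2769 0.1194] [0.5146 0.2638 0.1113] [0.5268 0.2915 0.1245]Traceback (most recent call last):
  File "k.py", line 7, in <module>
    print(n,k.sum(),X[k].mean(0) if k.any() else '',X[k].min(0),X[k].max(0))
                                                    ~~~~~~~~^^^
    return umr_minimum(a, axis, None, out, keepdims, initial, where)
ValueError: zero-size array to reduction operation minimum which has no identity
```

Lever is coming up. Continue past upright.

```bash
python3 -m creep '[[-0.9,0,-0.5,0,0,0,1],[-0.9,0,-0.4,0,0,0,1],[-0.9,0,-0.2,0,0,0,1],[-0.9,0,-0.1,0,0,0,1],[-0.7,0,0,0,0,0,1],[0,0,0,0,0,0,1],[0,0,0,0,0,0,1]]'; python3 k.py 2>/dev/null
```

```text
time_s: 21.85
ee_pos: [0.5405, 0.2757, 0.117]
orientation: [[-0.996, 0.095, -0.001], [0.095, 0.996, -0.0], [0.0, -0.0, -1.0]]
contact_force: [-0.3, 0.0, -0.1]
gripper_width: 0.0003
finger_force: 0.0
scene 45 [0.5683 0.2725 0.1288] [0.5488 0.2594 0.1215] [0.5748 0.2864 0.1332]
```

```bash
python3 -m creep '[[0,0,0,0,0,0,1],[0,0,0,0,0,0,1],[1.5,0,0,0,0,0,1],[2,0,0,0,0,0,1],[0,0,-3,0,0,0,1],[0,0,-4,0,0,0,1],[0,0,-4,0,0,0,1],[0,0,-4,0,0,0,1]]'; python3 -m creep '[[4,0,-2,0,0,0,1],[4,0,0,0,0,0,1],[0,0,0,0,0,0,1],[0,0,0,0,0,0,1]]'; python3 k.py
python3 - <<'E'
from h import *
p=shot('scene','f.png')
for r in spotter.regions_of(p,'probe')[:2]: print(r['at'],r['confidence'])
c=cv2.imread('pics/f.png')[110:270,90:430];cv2.imwrite('pics/fc.png',cv2.resize(c,None,fx=2.35,fy=2.35,interpolation=2))
E
```

```text
time_s: 22.75
ee_pos: [0.5043, 0.2792, 0.2688]
orientation: [[-0.996, 0.094, -0.001], [0.094, 0.996, -0.0], [0.001, -0.0, -1.0]]
contact_force: [1.0, 1.3, -0.9]
gripper_width: 0.0002
finger_force: 0.0
time_s: 23.15
ee_pos: [0.425, 0.2869, 0.2876]
orientation: [[-0.996, 0.093, 0.001], [0.093, 0.996, 0.0], [-0.001, 0.0, -1.0]]
contact_force: [-0.1, -0.0, -0.1]
gripper_width: 0.0004
finger_force: 0.0
scene 46 [0.5718 0.2725 0.1284] [0.5637 0.2579 0.1225] [0.5782 0.287  0.1346]
top 40 [0.566  0.2746 0.1312] [0.5593 0.2617 0.1234] [0.5717 0.2893 0.1352]
[175.9, 193.3] 0.43
```

View pics/fc.png

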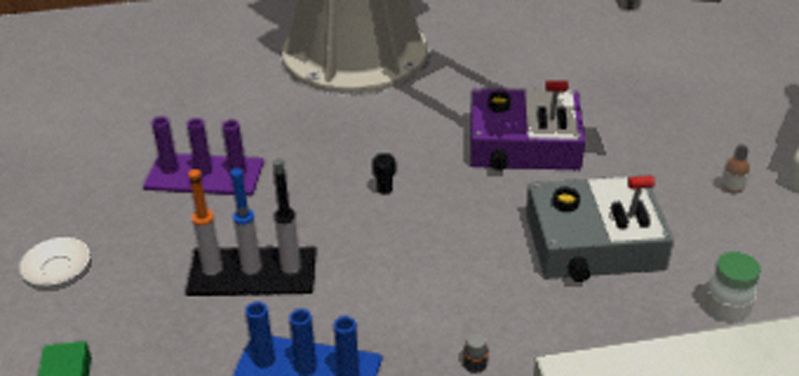

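The lever is fully up at (640,183), with the knob matching its initial pose in both cameras. The probe is home at (203,200), and the other things are where they were. Hand in.

```bash
python3 -c "
from rig import close_job
print(close_job())"
```

```text
the job is handed in; nothing more can be done
None
```

Trip test done and handed in at about 23 s of the 61 s allowed: the probe tip pressed the button and the lever dropped, the probe is back home on its guard in its tube, and the lever is fully up again and staying there.

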